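# Feed a stick under the spring hold-down of a cut-off jig

### The job

Get the short square stick in the cut-off jig ready for sawing: with one fingertip press the jig's long metal press bar down and keep it down, so that the spring-closed flap stands open, and with the other fingertip push the stick along its channel under the open flap until its end is up against the steel end stop. Only then let go of the bar, so that the flap closes onto the stick and holds it there, and take the hand away. Do not pick the stick up, and leave everything else on the bench where it is.

Things in the scene. Friction and masses are not known exactly. Their poses are not given: they have to be found in the camera images.
- jig: cut-off jig screwed to the bench: plywood baseboard 380 x 146 x 18. Its frame, used in all the texts below (mm): origin on the table, x = direction in which the stick is fed, y = left of that, z up; board from x -230 to 150, y -66 to 80. A 10 mm steel shaft along x (-216 to 64; axis y 0, z 58) carries the flap on its left and the press bar on its right, in posts up to 20 wide and z 66 at x -212, -10, 60
- channel_mouth (a point): point on the centre line of the stick's channel, on its floor, under the flap's front edge (jig 0, 31, 18); axes as the jig. Channel along x, 33 wide; on its left a fence 34 high and 22 thick, on its right a strip only 6 high (y 4 to 14). Nothing stands over the channel before the flap (x below 0). Beyond the flap: saw guide cheek (y 2 to 14, top z 52), then the end stop
- flap_edge (a point): front corner of the flap's rubber lower edge (8 mm thick). Flap: aluminium plate 40 wide, over the channel from jig x 0 to 50, hinged on the shaft and rising about it. Shut, it slopes into the channel, underside of its edge at z 33, and blocks the stick (top at z 48)
- flap (a joint): opening angle of the flap and its press bar, rad: 0 shut, about 0.42 when the flap rests on the stick, 0.52 and more is clear of the stick, 0.66 fully open at its limit. A spring closes it: about 2.5 N downward on the bar starts it, about 7 N holds it fully open; pressing the bar down increases the angle
- press_bar (a point): centre of the upper face of the aluminium press bar, a flat strip 6 thick, 155 long (jig x -200 to -45), 28 wide, moving with the flap. Shut: jig y -43, z 58.5, sloping 19 degrees, outer edge up. Pressed fully down: y -34, z 32, sloping 19 degrees the other way; the line jig y -38 stays on it all the way. A fingertip can slide along it in x while holding it down
- stick_mid (a point): centre of the square wooden stick, 140 long (its x axis) and 30 x 30, about 85 g, loose in the channel, lying with its front end 8 to 30 mm before the flap; the rear end (70 mm behind the centre) is the one to push; this point is at z = 33 above the table when the stick lies in the channel
- stop_face (a point): middle of the end stop's face that the stick must meet, 15 mm above the channel floor; x axis points along the feed direction. Steel block 26 long, 28 wide, 34 high with a black clamping knob, fixed; set at jig x 90 to 105
- long_stick: bystander: a longer square stick of the same wood, 200 x 30 x 30, lying on the table beside the jig
- stub: bystander: a sawn-off 30 mm cube of the same wood on the table by the jig
- pencil: bystander: pencil, 168 long, 8 thick, lying on the table along the press-bar side of the jig; origin half-way along, underside
- square: bystander: try square, wooden stock 90 x 16 x 16, steel blade 120 x 25, flat on the table; origin under the stock
- saw: bystander: pull saw about 420 long, flat on the table; origin near where handle and blade meet
- wax_jar: bystander: amber jar with metal lid, 70 across, 60 high
- drawer_knob: bystander: small turned wooden knob, 36 across, 38 high
- gouge: bystander: turning gouge, 420 long, handle 30 thick, lying flat; origin where handle and blade meet
There are look-alikes about, which are no part of the job. What is shaped like the part that bears stick_mid but green or white is not meant.

How it is judged (in metres and radians):
On the way, in this order (a step that is already met when the one before it is completed fails the run):
1. the flap is held open with the stick still outside it (value of joint flap above 0.5 rad and x of stick_mid in the frame of jig below -0.064 m), for 0.1 s.
2. the stick is against the end stop while the flap is still held open, clear of it (x of stick_mid in the frame of stop_face between -0.0735 and -0.066 m and value of joint flap above 0.48 rad), for 0.1 s.
At the end, for the whole second after the job is handed in: The stick lies flat and straight in the channel (within 5 mm of its centre line) with its front end within 3.5 mm of the end stop, and the flap has closed onto it (0.33 to 0.46 rad) and is at rest (x of stick_mid in the frame of stop_face between -0.0735 and -0.066 m and y of stick_mid in the frame of jig between 0.026 and 0.036 m and angle between the x axis of stick_mid and the x axis of jig, either way round below 0.06 rad and value of joint flap between 0.33 and 0.46 rad and height (world z) of stick_mid between 0.03 and 0.036 m and velocity of joint flap between -0.05 and 0.05 rad/s); the robot touches nothing.
It fails at once if the stick is lifted (centre more than 10 mm up) or tipped (height (world z) of stick_mid above 0.043 m or angle between stick_mid's own z axis and vertical above 0.15 rad).
It fails at once if another thing on the bench is moved by more than 15 mm (distance of any of long_stick, stub, pencil, square, saw, wax_jar, drawer_knob, gouge from where it was at the start of the episode above 0.015 m).
It also fails if it takes over 51 s, if anything falls off the work surface, if the arm or the gripper's body presses on something with over 40 N, if the wrist force passes 120 N, or if a joint passes its speed limit or range.

### The arm

A 6-joint arm with a two-finger parallel gripper is mounted at the origin on the work surface. World frame = base frame: x ahead of the robot, y to its left, z up, the work surface at z = 0. Lengths are in mm, angles in rad, forces in N, time in s.
With the tool pointing down it reaches from about 400 to 925 mm from the base axis. Payload 12.5 kg.
Tool frame: the origin (TCP) lies at the very end of the fingers, on their centre line; the grasp point (between the pads) lies env.grip_point_offset behind it (env.grip_point_offset is the distance from the TCP to the grasp point, in mm); y points along the fingers, z is the direction in which the jaws open and shut, and the axes are right-handed (so a half turn about y gives the same grasp; the last joint's range is limited). The gripper opens to 95 mm and grips with 3 to 60 N. Pads are 20 mm wide; open, the fingers measure 119 mm over their backs; the gripper's body (75 mm by 180 mm) begins 59 mm behind the grasp point.
Start: joints at [-1.311, 0.491, 1.559, -0, 1.092, -0.106], TCP at [223.584, -583.658, 214.661] pointing down, gripper open.
Joint ranges: [-3.1, 3.1], [-0.84, 2.19], [0.05, 2.79], [-1.13, 4.28], [0.06, 2.93], [-2.69, 2.69]. Speed limits (rad/s): [2.22, 2.22, 2.79, 3.14, 3.14, 3.14].

### API

Orientations are given as [roll, pitch, yaw] about the fixed x, y, z axes, in that order (R = Rz(yaw) Ry(pitch) Rx(roll)).
In Python, from cell import readout, read_camera, env, nets gives the robot as it stands.
- The arm moves only by the tool apply_moves, never from a script. Its argument "increments" is a list of rows, each a list of 3 entries, a list of its own where there are three numbers: the shift along the tool's x, y, z in cm, then the turn, a rotation vector about the tool's x, y, z in degrees, then the finger opening in cm, from 0 to 9.51. A call has exactly 5 rows; each row shifts and turns the pose as measured when the row begins, along the tool's axes as they then stand; what a row does not reach is not made up. A row lasts 1/8 s, in which the tool goes at most 62.5 mm and 10.7 degrees, less where a joint would pass 70% of its speed; a pose out of reach is approached as far as the arm can. A call with a gripper value outside its range is refused whole. The fingers move at their own pace and stop on an object; the grip force is fixed at half the most. Time passes only in rows, so rows that do not move let the fingers close, or fill a call up. It gives the time, the measured TCP pose, the force and the opening at its end, in the units of the state.
- readout.state(): the state, without advancing time (a new reading comes with each control period).
- read_camera(name): name is "scene" or "top" or "wrist"; returns a dict with "img" (420x560x3 uint8, red, green, blue), "vfov" (degrees; the focal length in pixels is half the picture's height over the tangent of half this angle, whatever the lens; pixels are square), "cx", "cy" (the principal point, pixels), "rvec" (rotation vector, rad) and "tvec" (3), from world to camera coordinates, as OpenCV has them; the wrist camera has in their place "mount" (4x4, takes a point from camera to tool coordinates, whose origin is the TCP and whose axes are the tool frame's). Camera axes: x right, y down, z forward; pixel columns grow to the right and rows downward; lengths in mm; the calibration is good to about 2 mm. A picture is of the moment at which its call begins: read the wrist's pose just before it. There is no depth.
- env.job_done(): hands the job in, once; it reports no verdict.
Trained networks look in a picture, given as the dict that the camera call returned (one of the last four; its "shot" number tells which), for a name from the list of things; names that differ only in an ending like _2 or _b are one class to them, and where a whole thing is asked for, a point or a joint stands for the part that bears it (a point fixed in the world has none). Each returns a list of dicts, best first, with "confidence" (0 to 1); they miss things now and then, are a little off and sometimes report something else, mostly with a low value. They report only what shows in the picture. A call takes as long as a camera call. They do not tell look-alikes from the thing itself.
- nets.look_for(picture, thing): "point" ([x, y, z] in mm, in the coordinates of the camera as it stood for that picture, good to about 4 mm: the middle of the surface that is visible of it).
- nets.mark_of(picture, thing): "point" ([x, y, z] in mm, in the coordinates of the camera as it stood for that picture, good to about 4 mm: a listed point, or the origin of a listed thing).
The state is a dict: "t": time; "joints": joint angles; "qvel": joint speeds; "tau": joint torques, N m; "eef_pos": TCP position; "tcp_rot": TCP orientation; "ft_force": force on the tool from outside, world axes, zero at the start; "moment": the same for the moment, N m; "opening": opening from 0.0 (shut) to 1.0 (fully open).
Only numpy, scipy, OpenCV 4.12 (cv2) and the standard library are available. Lean on these libraries where they do the work, as an engineer would, in place of code of your own. Each camera call takes 0.05 s, during which the arm holds its last target. There are 200 camera calls.

## Working session

There is one attempt and no reset: what is moved stays moved. The work goes in short steps, Python scripts to look and compute and a tool call to move; the robot and the scene stay as the last step left them, time stands still between calls to the robot, and variables do not carry over. Pictures are saved under pics/ and viewed, about 8 in all and at most 12, crops included, and the job is handed in when it is done.

Besides the shell and the picture viewer there is one more tool, called after "Call:" as name([rows], argument=value, ...), one row to a line, values as JSON. apply_moves: Moves the arm, as the interface text tells. Its arguments: {"type":"object","properties":{"increments":{"type":"array"}},"required":["increments"]}

```bash
ls; mkdir -p pics
cat > h.py <<'E'
import numpy as np, cv2
from scipy.spatial.transform import Rotation as R
from cell import readout, read_camera, env, nets
def pose():
    s=readout.state(); T=np.eye(4); T[:3,3]=s["eef_pos"]; T[:3,:3]=R.from_euler("xyz",s["tcp_rot"]).as_matrix(); return s,T
def cam(name):
    s,T=pose(); p=read_camera(name)
    if "mount" in p: C=T@np.array(p["mount"])
    else:
        C=np.eye(4); r=cv2.Rodrigues(np.array(p["rvec"],float))[0]; C[:3,:3]=r.T; C[:3,3]=-r.T@np.array(p["tvec"],float).ravel()
    return p,C
def w(C,q): return (C@np.r_[q,1])[:3]
def px(p,C,X):
    q=np.linalg.inv(C)@np.r_[X,1]; f=p["img"].shape[0]/2/np.tan(np.radians(p["vfov"])/2)
    return np.array([p["cx"]+f*q[0]/q[2],p["cy"]+f*q[1]/q[2]])
def save(p,n): cv2.imwrite("pics/"+n,p["img"][:,:,::-1])
E
python3 - <<'E'
from h import *
s,T=pose(); print(s); print(T.round(3)); print(env.grip_point_offset)
for c in ("scene","top"):
    p,C=cam(c); save(p,c+"0.png")
    for t in ["jig","channel_mouth","flap_edge","press_bar","stick_mid","stop_face","long_stick","stub","pencil"]:
        for d in nets.mark_of(p,t)[:3]: print(c,t,round(d["confidence"],2),w(C,d["point"]).round(1),px(p,C,w(C,d["point"])).round())
E
```

```text
pics
{'t': 0.0, 'joints': array([-1.31060296e+00,  4.91576436e-01,  1.55949121e+00, -9.03699991e-06,
        1.09167810e+00, -1.05620323e-01]), 'qvel': array([-0.00136892,  0.00080058,  0.00041546, -0.00153636, -0.0013977 ,
        0.00097025]), 'tau': array([-2.44726492e-03, -6.12641859e+01, -2.58182877e+01,  6.92085782e-02,
        4.81831993e-02, -1.10019812e-04]), 'eef_pos': array([ 223.50864134, -583.39131282,  214.03687979]), 'tcp_rot': array([-1.57194384e+00,  1.13593440e-04, -2.77577486e+00]), 'ft_force': array([ 0.1051209 ,  0.04232603, -0.55781357]), 'moment': array([ 0.02333651, -0.03093685,  0.04682375]), 'opening': 0.9994819884195202}
[[-9.34000e-01 -0.00000e+00  3.58000e-01  2.23509e+02]
 [-3.58000e-01  1.00000e-03 -9.34000e-01 -5.83391e+02]
 [-0.00000e+00 -1.00000e+00 -1.00000e-03  2.14037e+02]
 [ 0.00000e+00  0.00000e+00  0.00000e+00  1.00000e+00]]
18.8
scene jig 0.56 [563.4 152.5   1.8] [298. 266.]
scene channel_mouth 0.78 [535.6 160.8  18.7] [310. 259.]
scene channel_mouth 0.25 [505.5  76.1  33.8] [303. 230.]
scene flap_edge 0.84 [536.2 159.2  37.4] [310. 252.]
scen
[... 478 characters left out ...]
76 [562.5 147.9  -3.2] [236. 212.]
top channel_mouth 0.58 [538.6 159.8  20.3] [231. 219.]
top flap_edge 0.83 [533.8 165.1  27.8] [229. 220.]
top flap_edge 0.33 [ 486.6 -270.9    0.5] [364. 236.]
top press_bar 0.63 [566.8  17.7  53.4] [275. 209.]
top stick_mid 0.97 [508.8  71.5  27.9] [258. 228.]
top stick_mid 0.73 [ 333.5 -138.7    9.4] [324. 283.]
top stick_mid 0.72 [290.4 292.5  14.5] [188. 297.]
top stop_face 0.55 [560.5 250.7  33.1] [202. 211.]
top long_stick 0.95 [415.2  95.8   3.9] [251. 257.]
top long_stick 0.65 [ 513.8 -438.6    0.6] [415. 228.]
top stub 0.54 [492.8 303.   -2.9] [187. 233.]
top pencil 0.52 [698.  209.7   1.3] [217. 171.]
top pencil 0.2 [412.7  97.6   2.2] [250. 258.]
```

View pics/scene0.png

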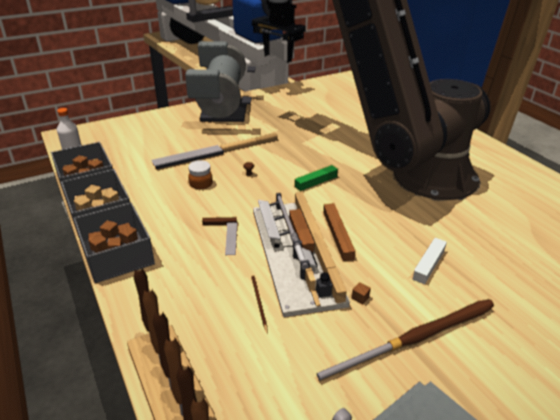

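View pics/top0.png

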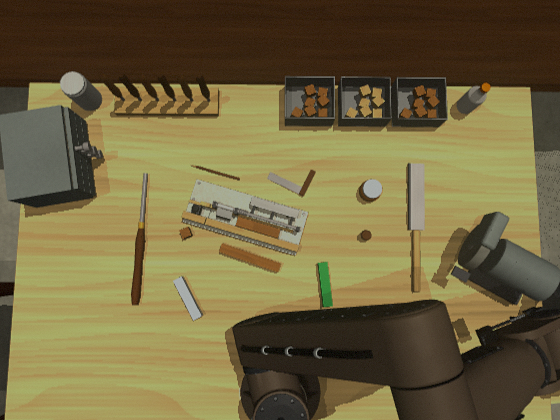

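Three stick shapes: green (scene 316,177), white (430,259), and brown in the jig's channel (302,230). The brown one in the channel is meant. The separate brown one at (339,236) is long_stick. Now computing the move to a point above.

```bash
cat >> h.py <<'E'
def go(J,th,xs,z,al=8,ys=31,yb=-38):
    "shift (cm) & turn (deg) in tool axes so that stick finger is at jig (xs,ys), bar finger at y=yb; th deg"
    s,T=pose(); t=np.radians(th); u=np.array([np.cos(t),np.sin(t),0]); v=np.array([-u[1],u[0],0])
    dz=np.tan(np.radians(al))*(ys-yb); O=np.r_[J[:2],0]
    P=O+u*(xs-dz/2)+v*(ys+yb)/2+[0,0,z]
    Z=-(v*(ys-yb)+u*dz); Z/=np.linalg.norm(Z); Y=np.array([0,0,-1.]); D=np.c_[np.cross(Y,Z),Y,Z]
    Rt=T[:3,:3]; print("P",P.round(1),"d cm",(Rt.T@(P-T[:3,3])/10).round(2),"turn",np.degrees(R.from_matrix(Rt.T@D).as_rotvec()).round(2),"F",s["ft_force"].round(1),"t",s["t"].round(2),"open mm",s["opening"]*95)
    return P
E
python3 -c "
from h import *
go([563.5,150],72.5,-150,200)"
```

```text
Traceback (most recent call last):
  File "h.py", line 23, in go
    Rt=T[:3,:3]; print("P",P.round(1),"d cm",(Rt.T@(P-T[:3,3])/10).round(2),"turn",np.degrees(R.from_matrix(Rt.T@D).as_rotvec()).round(2),"F",s["ft_force"].round(1),"t",s["t"].round(2),"open mm",s["opening"]*95)
                                                                                                                                                                         ^^^^^^^^^^^^
AttributeError: 'float' object has no attribute 'round'
```

```bash
sed -i 's/s\["t"\].round(2)/round(s["t"],2)/' h.py
python3 -c "
from h import *
go([563.5,150],72.5,-150,200)"
```

```text
P [520.3   1.3 200. ] d cm [-48.63   1.46 -44.01] turn [ -0.   -43.54   0.  ] F [-1.4  0.2  0.1] t 1.0 open mm 94.94911764617663
```

Call:
apply_moves([
  [[-4.4,0,-4.0],[0,0,0],5.8],
  [[-4.4,0,-4.0],[0,0,0],5.8],
  [[-4.4,0,-4.0],[0,0,0],5.8],
  [[-4.4,0,-4.0],[0,0,0],5.8],
  [[-4.4,0,-4.0],[0,0,0],5.8],
])

```text
t: 1.62
eef_pos: [359.5, -314.1, 213.9]
tcp_rot: [-1.569, 0.0, -2.782]
ft_force: [1.4, -0.4, -0.9]
opening: 0.615
```

```bash
python3 -c "
from h import *
go([563.5,150],72.5,-150,200)"
```

```text
P [520.3   1.3 200. ] d cm [-26.14   1.36 -23.86] turn [-1.00e-01 -4.39e+01  1.00e-02] F [ 1.4 -0.4 -0.9] t 1.62 open mm 58.419349662033326
```

Call:
apply_moves([
  [[-4.4,0.2,-4.0],[0,0,0],5.8],
  [[-4.4,0.2,-4.0],[0,0,0],5.8],
  [[-4.4,0.2,-4.0],[0,0,0],5.8],
  [[-4.4,0.2,-4.0],[0,0,0],5.8],
  [[-4.4,0.2,-4.0],[0,0,0],5.8],
])

```text
t: 2.25
eef_pos: [498.9, -40.6, 205.0]
tcp_rot: [-1.566, 0.003, -2.783]
ft_force: [0.5, -0.2, 1.6]
opening: 0.609
```

Call:
apply_moves([
  [[0,0,0],[0,-10,0],5.8],
  [[0,0,0],[0,-10,0],5.8],
  [[0,0,0],[0,-10,0],5.8],
  [[0,0,0],[0,-10,0],5.8],
  [[0,0,0],[0,-4,0],5.8],
])

```text
t: 2.88
eef_pos: [500.5, -35.6, 204.9]
tcp_rot: [-1.564, -0.001, -1.984]
ft_force: [-0.1, -0.1, -0.2]
opening: 0.609
```

```bash
python3 -c "
from h import *
go([563.5,150],72.5,-150,200)"
```

```text
P [520.3   1.3 200. ] d cm [-4.17  0.49  0.33] turn [-0.38  1.82  0.04] F [-0.1 -0.1 -0.2] t 2.88 open mm 57.83002350524575
```

Call:
apply_moves([
  [[-4.2,0.5,0.3],[-0.3,1.8,0],5.8],
  [[0,0,0],[0,0,0],5.8],
  [[0,0,0],[0,0,0],5.8],
  [[0,0,0],[0,0,0],5.8],
  [[0,0,0],[0,0,0],5.8],
])

```text
t: 3.5
eef_pos: [520.1, 1.1, 200.4]
tcp_rot: [-1.569, -0.001, -2.016]
ft_force: [-0.2, -0.2, -0.8]
opening: 0.61
```

Run:
```python
from h import *
p,C=cam("wrist"); save(p,"w1.png")
for t in ["jig","channel_mouth","flap_edge","press_bar","stick_mid","stop_face"]:
    for d in nets.mark_of(p,t)[:2]: print(t,round(d["confidence"],2),w(C,d["point"]).round(1),px(p,C,w(C,d["point"])).round())
go([563.5,150],72.5,-150,200)
# project model points with the estimate
t=np.radians(72.5);u=np.array([np.cos(t),np.sin(t),0]);v=np.array([-u[1],u[0],0])
for n,q in dict(bar_end=(-200,-43,58.5),bar_end2=(-45,-43,58.5),fence_a=(-230,47.5,52),fence_b=(0,47.5,52),corner=(-230,-66,18)).items(): print(n,px(p,C,np.r_[563.5,150,0]+q[0]*u+q[1]*v+[0,0,q[2]]).round())
```

```text
jig 0.97 [ 5.652e+02  1.517e+02 -1.000e-01] [252.  12.]
channel_mouth 0.9 [535.7 160.7  20.6] [215.  12.]
channel_mouth 0.39 [658.  -86.6  -1. ] [430. 195.]
flap_edge 0.64 [530.8 161.2  37.3] [206.  10.]
press_bar 0.73 [574.4  21.1  57.3] [325. 144.]
stick_mid 0.8 [511.   76.7  33.4] [233. 115.]
stick_mid 0.6 [ 333.1 -141.4   14.1] [186. 354.]
P [520.3   1.3 200. ] d cm [0.02 0.03 0.01] turn [-0.13  0.02  0.04] F [ 0.2 -0.2  0.1] t 3.85 open mm 57.820754840132636
bar_end [327. 232.]
bar_end2 [308.  52.]
fence_a [236. 270.]
fence_b [187.   9.]
corner [347. 242.]
```

View pics/w1.png

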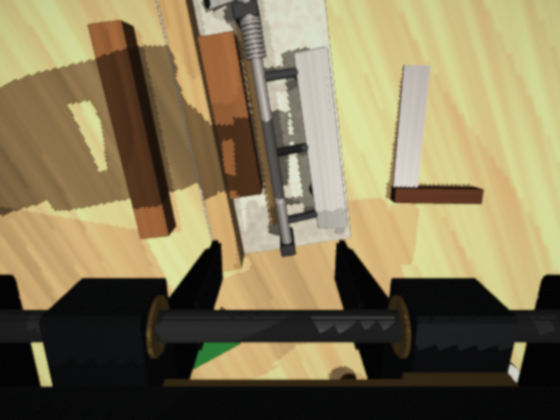

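The picture shows the brown stick in the channel, with its rear end near (245,195). The bar's rear end is at about (333,226), some 4 px right of my model. An enlarged crop should refine the pose and confirm the stick.

Run:
```python
import cv2
i=cv2.imread("pics/w1.png")[0:270,160:370]; cv2.imwrite("pics/w1c.png",cv2.resize(i,None,fx=2.2,fy=2.2,interpolation=cv2.INTER_CUBIC))
```

```text
(no output)
```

View pics/w1c.png

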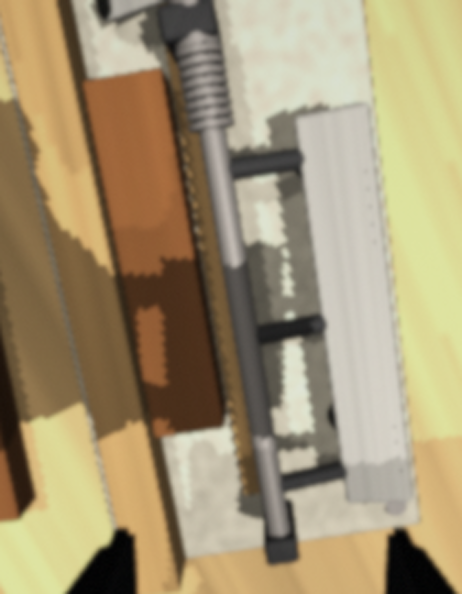

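Run:
```python
from h import *
from scipy.optimize import least_squares
p,C=cam("wrist")
o=np.array([[(347,498),(298,117),(365,103),(407,498),(188,556),(418,522)]],float)[0]/2.2+[160,0]
m=[(-200,-29.8,53.9),(-45,-29.8,53.9),(-45,-56.2,63.1),(-200,-56.2,63.1),(-230,47.5,18),(-230,-66,18)]
def W(a,q):
    t=np.radians(a[2]);u=np.array([np.cos(t),np.sin(t),0]);v=np.array([-u[1],u[0],0]); return np.r_[a[0],a[1],0]+q[0]*u+q[1]*v+[0,0,q[2]]
r=least_squares(lambda a:np.concatenate([px(p,C,W(a,q))-k for q,k in zip(m,o)]),[564,150,72.5],loss="soft_l1")
print(r.x.round(2)); print(r.fun.reshape(-1,2).round(1))
f=210/np.tan(np.radians(p["vfov"])/2)
def back(cx,cy,z,):
    k=np.array([cx/2.2+160-p["cx"],cy/2.2-p["cy"],f])/f; d=C[:3,:3]@k; s=(z-C[2,3])/d[2]; X=C[:3,3]+s*d-[r.x[0],r.x[1],0]
    t=np.radians(r.x[2]); return np.round([X[0]*np.cos(t)+X[1]*np.sin(t),-X[0]*np.sin(t)+X[1]*np.cos(t)],1)
print("cam",C[:3,3].round())
for n,c in dict(fl=(86,82),fr=(162,70),rl=(150,435),rr=(222,425)).items(): print(n,back(*c,48),back(*c,18))
for q in [(510,73)]:
    pass
go(r.x[:2],r.x[2],-180,100)
```

```text
[565.34 152.7   73.56]
[[-0.9  2.1]
 [-2.6 -2.4]
 [ 0.9 -3. ]
 [ 1.9  1.4]
 [-1.1  0.7]
 [ 1.3  0.5]]
cam [556.  76. 370.]
fl [-22.4  43.9] [-17.4  49.1]
fr [-22.8  15.3] [-17.8  17.9]
rl [-159.5   47. ] [-167.2   52.5]
rr [-159.9   16.4] [-167.7   19.1]
P [516.4 -25.6 100. ] d cm [ 2.61 10.03  0.79] turn [-0.12 -1.04  0.04] F [ 0.4 -0.7  0.2] t 3.9 open mm 58.076581442866
```

Call:
apply_moves([
  [[1.2,4.0,0.4],[0,-0.5,0],5.8],
  [[1.2,4.0,0.4],[0,-0.5,0],5.8],
  [[0,3.0,0],[0,0,0],5.8],
  [[0,1.0,0],[0,0,0],5.8],
  [[0,0,0],[0,0,0],5.8],
])

```text
t: 4.53
eef_pos: [518.8, -24.5, 78.5]
tcp_rot: [-1.565, 0.0, -1.997]
ft_force: [-0.0, 0.1, 1.1]
opening: 0.609
```

Run:
```python
from h import *
go([565,152.3],73.3,-178,75)
p,C=cam("wrist"); save(p,"w2.png")
```

```text
P [515.8 -23.8  75. ] d cm [ 0.07  0.35 -0.3 ] turn [-0.31  0.29 -0.02] F [-0.   0.1  1.1] t 4.53 open mm 57.86580573295437
```

View pics/w2.png

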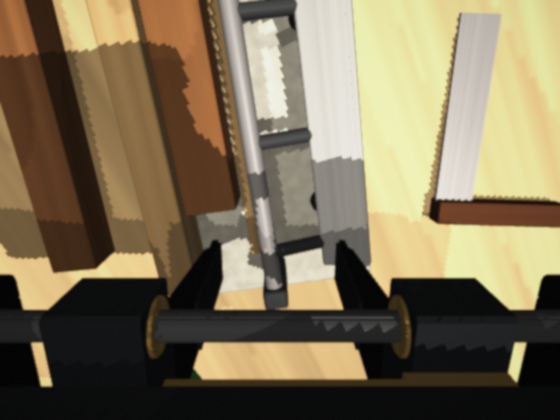

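Left fingertip (215,245) is over the channel behind the stick's rear end (213). Right fingertip (345,245) is over the bar. Descending.

Call:
apply_moves([
  [[0.1,1.0,-0.25],[-0.3,0.3,0],5.8],
  [[0,1.0,0],[0,0,0],5.8],
  [[0,0.5,0],[0,0,0],5.8],
  [[0,0.5,0],[0,0,0],5.8],
  [[0,0,0],[0,0,0],5.8],
])

```text
t: 5.2
eef_pos: [516.8, -24.1, 49.2]
tcp_rot: [-1.568, 0.001, -2.002]
ft_force: [-1.1, 0.2, 4.4]
opening: 0.611
```

Run:
```python
from h import *
go([565,152.3],73.3,-178,34)
```

```text
P [515.8 -23.8  34. ] d cm [ 0.02  1.52 -0.1 ] turn [-0.18  0.   -0.07] F [-1.1  0.2  4.4] t 5.2 open mm 58.03746994017695
```

Contact, about 4 N from the spring, as expected.

Call:
apply_moves([
  [[0,0.5,0],[0,0,0],5.8],
  [[0,0.5,0],[0,0,0],5.8],
  [[0,0.3,0],[0,0,0],5.8],
  [[0,0.2,0],[0,0,0],5.8],
  [[0,0,0],[0,0,0],5.8],
])

```text
t: 5.82
eef_pos: [516.5, -23.7, 35.7]
tcp_rot: [-1.567, 0.002, -2.002]
ft_force: [-2.6, -0.4, 8.0]
opening: 0.609
```

Run:
```python
from h import *
go([565,152.3],73.3,-178,34)
p,C=cam("wrist"); save(p,"w3.png")
for t in ["stick_mid","channel_mouth","jig","stop_face"]:
    for d in nets.mark_of(p,t)[:1]: print(t,round(d["confidence"],2),w(C,d["point"]).round(1))
```

```text
P [515.8 -23.8  34. ] d cm [ 0.04  0.17 -0.06] turn [-0.22  0.02 -0.09] F [-2.6 -0.4  8. ] t 5.83 open mm 57.82080999246872
stick_mid 0.98 [511.   76.5  32.2]
jig 0.34 [661.7 -87.9  -1.1]
```

View pics/w3.png

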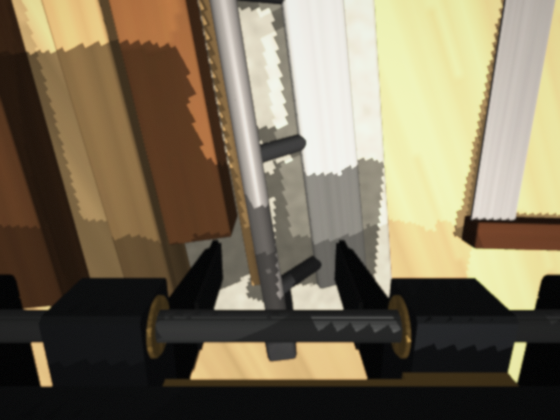

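Call:
apply_moves([
  [[0,0.2,0],[0,0,0],5.8],
  [[-0.5,0.1,-0.07],[0,0,0],5.8],
  [[-0.8,0.1,-0.11],[0,0,0],5.8],
  [[-1.0,0.1,-0.14],[0,0,0],5.8],
  [[-1.0,0.1,-0.14],[0,0,0],5.8],
])

```text
t: 6.7
eef_pos: [530.6, 6.1, 32.8]
tcp_rot: [-1.555, 0.003, -2.003]
ft_force: [-0.4, -4.0, 5.3]
opening: 0.61
```

Run:
```python
from h import *
go([565,152.3],73.3,-147,34)
```

```text
P [524.7   5.9  34. ] d cm [ 0.27 -0.13 -0.53] turn [-0.89 -0.04 -0.17] F [-0.4 -4.   5.3] t 6.7 open mm 57.91231420699694
```

Call:
apply_moves([
  [[-0.5,0.05,-0.4],[-0.5,0,0],5.8],
  [[-0.8,0.05,-0.3],[-0.3,0,0],5.8],
  [[-0.8,0.05,-0.2],[0,0,0],5.8],
  [[-0.8,0.05,-0.2],[0,0,0],5.8],
  [[0,0.05,0],[0,0,0],5.8],
])

```text
t: 7.32
eef_pos: [536.2, 37.7, 32.0]
tcp_rot: [-1.563, 0.005, -2.002]
ft_force: [-0.8, 1.0, 7.8]
opening: 0.609
```

Run:
```python
from h import *
go([565,152.3],73.3,-117,34)
```

```text
P [533.3  34.6  34. ] d cm [ 0.4  -0.2  -0.12] turn [-0.47 -0.03 -0.29] F [-0.8  1.   7.8] t 7.33 open mm 57.90185638450476
```

Call:
apply_moves([
  [[-0.8,0,-0.25],[-0.3,0,0],5.8],
  [[-0.8,0,-0.25],[0,0,0],5.8],
  [[-0.8,0.05,-0.2],[0,0,0],5.8],
  [[-0.8,0.05,-0.2],[0,0,0],5.8],
  [[0,0.05,0],[0,0,0],5.8],
])

```text
t: 7.95
eef_pos: [544.5, 71.3, 32.5]
tcp_rot: [-1.561, 0.007, -2.002]
ft_force: [-1.2, 0.9, 9.6]
opening: 0.612
```

Run:
```python
from h import *
go([565,152.3],73.3,-80,33)
p,C=cam("wrist"); save(p,"w4.png")
for t in ["stick_mid","channel_mouth","flap_edge","stop_face","press_bar"]:
    for d in nets.mark_of(p,t)[:1]: print(t,round(d["confidence"],2),w(C,d["point"]).round(1))
p,C=cam("top")
for t in ["stick_mid","stop_face"]:
    for d in nets.mark_of(p,t)[:2]: print(t,round(d["confidence"],2),w(C,d["point"]).round(1))
```

```text
P [544.  70.  33.] d cm [ 0.13 -0.05  0.01] turn [-0.54 -0.03 -0.39] F [-1.2  0.9  9.6] t 7.95 open mm 58.101784592150956
stick_mid 0.86 [539.  167.9  35.8]
channel_mouth 0.58 [418.3  95.8  -1.6]
flap_edge 0.67 [521.7 162.2  62.1]
press_bar 0.84 [564.   23.9  31.7]
stick_mid 0.81 [ 332.2 -142.2    8.2]
stick_mid 0.54 [535.5 164.2  28.1]
stop_face 0.68 [ 5.171e+02 -4.379e+02  1.000e-01]
stop_face 0.56 [561.3 253.7  35.2]
```

View pics/w4.png

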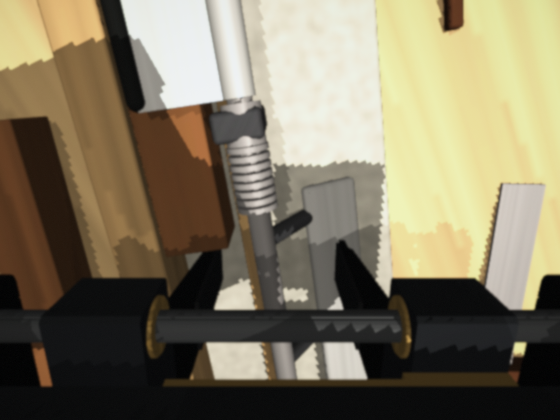

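Call:
apply_moves([
  [[-0.6,0,-0.12],[0,0,0],5.8],
  [[-0.6,0,-0.12],[0,0,0],5.8],
  [[-0.5,0.05,-0.1],[0,0,0],5.8],
  [[-0.3,0.05,-0.06],[0,0,0],5.8],
  [[0,0.05,0],[0,0,0],5.8],
])

```text
t: 9.02
eef_pos: [550.5, 91.9, 32.3]
tcp_rot: [-1.559, 0.007, -2.002]
ft_force: [-0.9, -4.5, 11.9]
opening: 0.611
```

Run:
```python
from h import *
go([565,152.3],73.3,-55,33)
p,C=cam("wrist")
for t in ["stick_mid","stop_face"]:
    for d in nets.mark_of(p,t)[:1]: print(t,round(d["confidence"],2),w(C,d["point"]).round(1))
p,C=cam("scene")
for t in ["stick_mid","stop_face"]:
    for d in nets.mark_of(p,t)[:2]: print(t,round(d["confidence"],2),w(C,d["point"]).round(1))
```

```text
P [551.2  94.   33. ] d cm [-0.21 -0.07 -0.02] turn [-0.69 -0.02 -0.42] F [-0.9 -4.5 11.9] t 9.03 open mm 58.035165316289444
stick_mid 0.81 [537.  183.6  34.9]
stick_mid 0.8 [ 331.6 -141.4   18.4]
stop_face 0.6 [564.  260.1  29.4]
stop_face 0.38 [509.2 453.1   3.2]
```

Call:
apply_moves([
  [[-0.2,0,-0.04],[0,0,0],5.8],
  [[-0.2,0,-0.04],[0,0,0],5.8],
  [[-0.2,0,-0.04],[0,0,0],5.8],
  [[0,0,0],[0,0,0],5.8],
  [[0,0,0],[0,0,0],5.8],
])

```text
t: 9.95
eef_pos: [551.9, 97.1, 32.7]
tcp_rot: [-1.558, 0.005, -1.999]
ft_force: [1.0, -3.8, 4.8]
opening: 0.612
```

Run:
```python
from h import *
go([565,152.3],73.3,-55,33)
p,C=cam("wrist"); save(p,"w5.png")
```

```text
P [551.2  94.   33. ] d cm [ 0.31 -0.03  0.06] turn [-0.72  0.16 -0.26] F [ 1.  -3.8  4.8] t 9.95 open mm 58.156823079718265
```

View pics/w5.png

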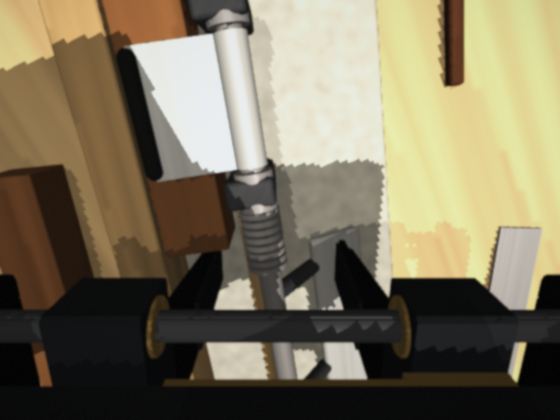

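Call:
apply_moves([
  [[-0.2,0.03,-0.06],[-0.3,0,0],5.8],
  [[-0.2,0.03,-0.06],[0,0,0],5.8],
  [[0,0,0],[0,0,0],5.8],
  [[0,0,0],[0,0,0],5.8],
  [[0,0,0],[0,0,0],5.8],
])

```text
t: 10.62
eef_pos: [552.0, 97.3, 32.9]
tcp_rot: [-1.563, -0.003, -1.993]
ft_force: [0.5, -5.0, 4.8]
opening: 0.612
```

Run:
```python
from h import *
go([565,152.3],73.3,-50,33)
```

```text
P [552.6  98.8  33. ] d cm [-0.16 -0.01 -0.  ] turn [-0.44  0.52  0.15] F [ 0.5 -5.   4.8] t 10.62 open mm 58.1781911417549
```

Call:
apply_moves([
  [[-0.5,0.05,-0.08],[0,0.4,0],5.8],
  [[-0.5,0.05,-0.08],[0,0,0],5.8],
  [[-0.5,0.03,-0.08],[0,0,0],5.8],
  [[-0.3,0.03,-0.04],[0,0,0],5.8],
  [[-0.3,0,-0.04],[0,0,0],5.8],
])

```text
t: 11.25
eef_pos: [552.2, 97.8, 32.8]
tcp_rot: [-1.568, -0.036, -1.981]
ft_force: [-2.7, -26.8, 8.4]
opening: 0.612
```

Run:
```python
from h import *
go([565,152.3],73.3,-50,33)
p,C=cam("scene"); save(p,"s6.png")
for t in ["stick_mid","stop_face","flap_edge","press_bar"]:
    for d in nets.mark_of(p,t)[:2]: print(t,round(d["confidence"],2),w(C,d["point"]).round(1))
i=cv2.imread("pics/s6.png")[170:320,220:400]; cv2.imwrite("pics/s6c.png",cv2.resize(i,None,fx=4,fy=4,interpolation=cv2.INTER_CUBIC))
```

```text
P [552.6  98.8  33. ] d cm [-0.1  -0.02  0.  ] turn [-0.16  1.22  2.05] F [ -2.7 -26.8   8.4] t 11.25 open mm 58.09361441945775
stick_mid 0.95 [284.8 290.7  18.6]
stick_mid 0.66 [ 328.8 -143.2   18.7]
stop_face 0.73 [567.5 258.2  31.8]
flap_edge 0.78 [532.3 160.4  61.6]
flap_edge 0.69 [564.3  23.1  33.4]
press_bar 0.85 [562.6  24.4  34.5]
```

View pics/s6c.png

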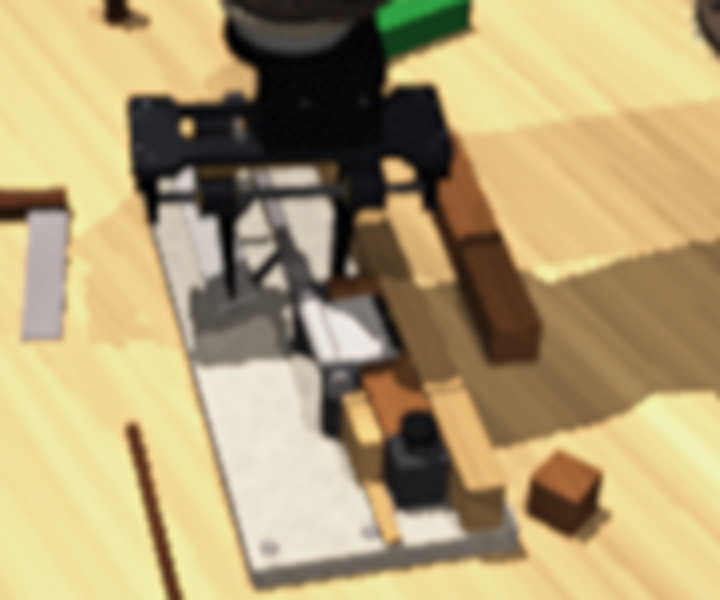

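The stick meets the stop block (crop about 400,400), with 27 N of reaction and no more travel. The flap stands open. Backing off a little with the bar held, then lifting.

Call:
apply_moves([
  [[0.3,0,0.04],[0,0.5,1.0],5.8],
  [[0.3,0,0.04],[0,0.5,0.5],5.8],
  [[0.2,0,0],[0,0,0],5.8],
  [[0,0,0],[0,0,0],5.8],
  [[0,0,0],[0,0,0],5.8],
])

```text
t: 12.12
eef_pos: [551.5, 92.3, 33.9]
tcp_rot: [-1.565, -0.005, -1.999]
ft_force: [1.3, -4.2, 4.4]
opening: 0.612
```

Run:
```python
from h import *
go([565,152.3],73.3,-56,33)
```

```text
P [550.9  93.   33. ] d cm [-0.04  0.09 -0.09] turn [-0.35  0.17  0.27] F [ 1.3 -4.2  4.4] t 12.12 open mm 58.16722866223799
```

Call:
apply_moves([
  [[0.3,0.05,-0.06],[0,0,0],5.8],
  [[0.2,0,0],[0,0,0],5.8],
  [[0,0,0],[0,0,0],5.8],
  [[0,0,0],[0,0,0],5.8],
  [[0,0,0],[0,0,0],5.8],
])

```text
t: 12.75
eef_pos: [549.8, 89.2, 33.8]
tcp_rot: [-1.562, -0.002, -1.998]
ft_force: [2.8, -0.5, 5.3]
opening: 0.609
```

Run:
```python
from h import *
go([565,152.3],73.3,-56,33)
p,C=cam("wrist"); save(p,"w7.png")
```

```text
P [550.9  93.   33. ] d cm [-0.39  0.08 -0.07] turn [-0.49  0.2   0.12] F [ 2.8 -0.5  5.3] t 12.75 open mm 57.8778505573584
```

View pics/w7.png

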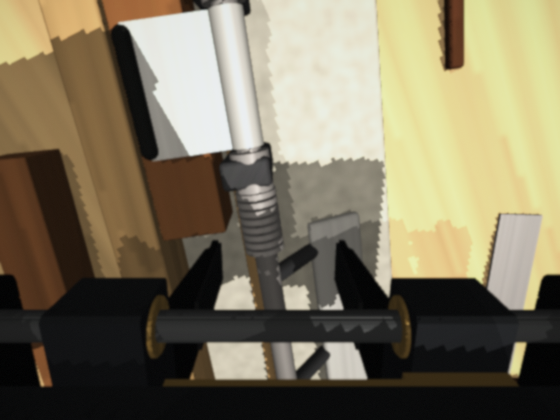

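The stick's rear edge (about row 235, was 250) now stands clear of the fingertip. Letting the bar rise gently, then away.

Call:
apply_moves([
  [[0,-0.4,0],[0,0,0],5.8],
  [[0,-0.5,0],[0,0,0],5.8],
  [[0,-0.7,0],[0,0,0],5.8],
  [[0,-1.5,0],[0,0,0],5.8],
  [[0,-2.5,0],[0,0,0],5.8],
])

```text
t: 13.42
eef_pos: [546.8, 89.5, 90.5]
tcp_rot: [-1.57, -0.006, -1.999]
ft_force: [0.1, 0.7, -0.5]
opening: 0.611
```

Call:
apply_moves([
  [[0,-3,0],[0,0,0],5.8],
  [[0,-4,0],[0,0,0],5.8],
  [[0,-4,0],[0,0,0],5.8],
  [[0,-2,0],[0,0,0],5.8],
  [[0,0,0],[0,0,0],5.8],
])

```text
t: 14.05
eef_pos: [544.8, 90.6, 229.7]
tcp_rot: [-1.57, -0.005, -1.999]
ft_force: [-0.3, 0.1, -1.1]
opening: 0.61
```

Run:
```python
from h import *
s,T=pose(); print(s["t"],s["ft_force"].round(1))
p,C=cam("wrist"); save(p,"w8.png")
for t in ["stick_mid","stop_face","flap_edge","press_bar","channel_mouth"]:
    for d in nets.mark_of(p,t)[:1]: print(t,round(d["confidence"],2),w(C,d["point"]).round(1))
```

```text
14.05 [-0.3  0.1 -1.1]
stick_mid 0.72 [542.8 192.4  33.4]
flap_edge 0.72 [525.  160.7  50.7]
press_bar 0.68 [569.6  20.8  40.2]
channel_mouth 0.7 [538.8 158.7  19.4]
```

View pics/w8.png

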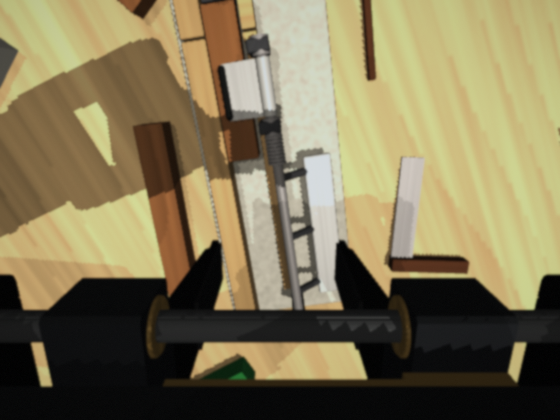

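Call:
apply_moves([
  [[-4,0,-0.5],[0,0,0],5.8],
  [[-4,0,-0.5],[0,0,0],5.8],
  [[-3,0,-0.4],[0,0,0],5.8],
  [[0,0,0],[0,0,0],5.8],
  [[0,0,0],[0,0,0],5.8],
])

```text
t: 14.98
eef_pos: [577.4, 198.3, 221.9]
tcp_rot: [-1.579, -0.011, -2.0]
ft_force: [-0.1, -0.2, -0.4]
opening: 0.607
```

Run:
```python
from h import *
p,C=cam("wrist"); save(p,"w9.png")
for t in ["stick_mid","stop_face","flap_edge"]:
    for d in nets.mark_of(p,t)[:1]: print(t,round(d["confidence"],2),w(C,d["point"]).round(1),px(p,C,w(C,d["point"])).round())
i=cv2.imread("pics/w9.png")[0:240,130:380]; cv2.imwrite("pics/w9c.png",cv2.resize(i,None,fx=2.5,fy=2.5,interpolation=cv2.INTER_CUBIC))
```

```text
stick_mid 0.58 [541.6 192.6  35. ] [250. 197.]
stop_face 0.77 [562.5 259.1  30.5] [240. 128.]
flap_edge 0.72 [530.1 164.2  53.6] [251. 232.]
```

View pics/w9c.png

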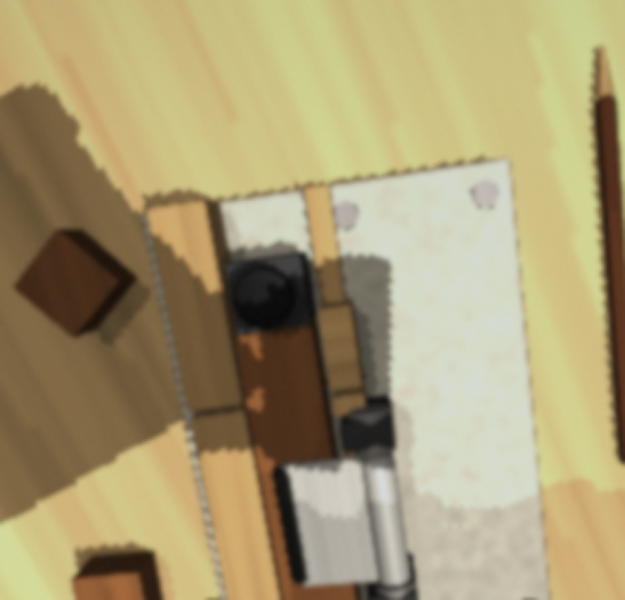

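The stick's end is flush against the steel stop (crop row about 330, no gap), and the flap rests on the stick. The networks put the centre about 70 mm from the stop face.

```bash
python3 -c "
from h import *
print(env.job_done())"
```

```text
the job is handed in; nothing more can be done
None
```

I pressed the bar with one fingertip and, with the flap held open, pushed the stick along its channel with the other until it met the end stop. I backed off about 9 mm with the bar still down, then lifted clear. The job was handed in at about 15 s; no verdict was reported.

**Contact with the stop:** travel stopped and the reaction rose to about 27 N while the flap was still open. The last close picture shows no gap between stick and stop. The networks put the stick's centre about 70 mm behind the stop face.

**Flap:** its edge was at about z 62 while the bar was held and 51–54 after release, so it now rests on the stick. I did not measure the joint angle directly.

**Hand and bench:** the hand is clear, with forces near zero. I saw no bystander moved in the pictures, but I did not re-measure them.

**Disagreements:**
- During the push the hand drifted up to about 6 mm sideways; I corrected it on the way.
- After the first 5.5 mm of backing off, the force reading still showed about 4 N along the feed. It fell to 0.5 N after a further 3.5 mm.

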